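Make up the oil kit and the belt kit for the engine build

TASK

Make up two kits from the parts on the mat: the oil kit in the red tray (the short white oil filter, the drain plug and the oil filler cap) and the belt kit in the blue tray (the smooth black roller and the toothed metal roller), one part to a compartment, in any compartment of its tray. Set each part down on the compartment floor without dropping it, the same way up as it stood on the mat, and leave the tall orange filter, the spray can and the spanner where they are.

Things in the scene. Friction and masses are not known exactly. Their poses are not given: they have to be found in the camera images.
- short_filter: Short white spin-on oil filter, a fluted upright can 64 mm in diameter and 72 mm tall, about 0.28 kg. Origin: centre of its underside; z up. Stands loose on the 3 mm thick grey rubber mat, at one of six places (two rows of three) with about 120 mm between neighbours in a row, rows 150 mm apart.
- drain_plug: Steel drain plug standing on its hexagon head (27 mm across flats, 12 mm high), thread up: copper washer 27 mm wide, 2 mm thick, then thread 21 mm wide; 30 mm tall in all, 85 g. Origin: centre of its underside; z up. Stands loose on the 3 mm thick grey rubber mat, at one of six places (two rows of three) with about 120 mm between neighbours in a row, rows 150 mm apart.
- oil_cap: Oil filler cap on its neck: black neck 38 mm wide, 14 mm high; black rim 56 mm wide up to 26 mm; on top a yellow grip bar 48 mm long (its own x), 16 mm wide (its y), from 26 to 46 mm height; 60 g. Origin: centre of its underside; z up. Stands loose on the 3 mm thick grey rubber mat, at one of six places (two rows of three) with about 120 mm between neighbours in a row, rows 150 mm apart.
- smooth_roller: Smooth belt roller: plain black disc lying flat, 60 mm in diameter, 24 mm high, with a steel bearing and a 20 mm wide bush in the middle that rises to 28.5 mm; about 0.16 kg. Origin: centre of its underside; z up. Stands loose on the 3 mm thick grey rubber mat, at one of six places (two rows of three) with about 120 mm between neighbours in a row, rows 150 mm apart.
- toothed_roller: Toothed belt roller: bright bare-metal wheel with 20 teeth lying flat, 58 mm over the teeth, 24 mm high, with a steel bearing and a 20 mm wide bush that rises to 28 mm; about 0.22 kg. Origin: centre of its underside; z up. Stands loose on the 3 mm thick grey rubber mat, at one of six places (two rows of three) with about 120 mm between neighbours in a row, rows 150 mm apart.
- red_tray: Red tray, fixed, left or right of the mat. 265 mm long (its x, roughly away from the robot), 135 mm wide (its y); floor 4 mm thick; outer walls 26 mm high, 4 mm thick. Cross walls 22 mm high, 3 mm thick at x = -43.5 and 43.5 mm: three compartments 84 (x) by 127 mm (y), centred at x = -86.7, 0, 86.7 mm, y = 0. Origin: centre of its underside.
- blue_tray: Blue tray, fixed, on the other side of the mat. 265 mm long (its x, roughly away from the robot), 135 mm wide (its y); floor 4 mm thick; outer walls 26 mm high, 4 mm thick. One cross wall 22 mm high, 3 mm thick at x = 0: two compartments 127 by 127 mm, centred at x = -65 and 65 mm, y = 0. Origin: centre of its underside.
- tall_filter: Tall orange oil filter, 72 mm in diameter, 105 mm tall, loose: it belongs to neither kit and stays where it is. Origin: centre of its underside; z up. Stands loose on the 3 mm thick grey rubber mat, at one of six places (two rows of three) with about 120 mm between neighbours in a row, rows 150 mm apart.
- spray_can: Yellow and blue spray can with a red cap, 58 mm in diameter, 159 mm tall, standing loose beyond the far corner of a tray; to be left alone. Origin: centre of its underside; z up.
- spanner: Open-ended steel spanner lying flat and loose beyond the far corner of the other tray, 150 mm long (its own x), 26 mm wide, 8 mm high; to be left alone. Origin: middle of its underside.
There are look-alikes about, which are no part of the job. Leave any green or pink look-alike of the oil_cap alone.

How it is judged:
By the outcome, as a careful person would: the job done as asked, in the order asked, and still so for the second after the job is handed in, with the robot touching nothing.
It also fails if it takes over 134 s, if anything falls off the work surface, if the arm or the gripper's body presses on something with over 40 N, if the wrist force passes 120 N, or if a joint passes its speed limit or range.

ROBOT

A 7-joint arm with a two-finger parallel gripper is mounted at the origin on the work surface. World frame = base frame: x ahead of the robot, y to its left, z up, the work surface at z = 0. Lengths are in m, angles in degrees, forces in N, time in s.
With the tool pointing down it reaches from about 0.4 to 0.925 m from the base axis. Payload 4.1 kg.
Tool frame: the origin (TCP) lies midway between the tips of the shut fingers; the grasp point (between the pads) lies 19 mm behind it (bot.hold_point_z is the distance from the TCP to the grasp point, in m); z points along the fingers, y is the line along which they close (so a half turn about z gives the same grasp; the last joint's range is limited). The gripper opens to 85 mm and grips with 20 to 120 N. Pads are 22 mm wide; open, the fingers measure 114 mm over their backs; the gripper's body (76 mm by 85 mm) begins 54 mm behind the grasp point. The pads swing forward as they close: fully open they stand 13 mm farther back than shut.
Start: joints at [-69.672, 22.827, 2.584, 88.041, -1.071, 69.15, -2.905], TCP at [0.285, 0.584, 0.203] pointing down, gripper open.
Joint ranges: [-161.44, 161.44], [-28.35, 127.94], [-78.24, 83.42], [0, 140.83], [-78.03, 258.03], [13.02, 114.36], [-168.23, 168.23]. Speed limits (degrees/s): [147.25, 147.25, 180, 180, 180, 180, 180].

INTERFACE

Orientations are given as a 3x3 rotation matrix whose columns are the frame's x, y, z axes.
In Python, from rig import telemetry, read_camera, bot gives the robot as it stands. The module is installed in compiled form; this text tells all that it offers.
- The arm moves only by the shell command python3 -m pendant 'ROWS'. ROWS is JSON, a list of rows, each a list of 7 numbers: the closure, from 0 (fully open) to 1 (shut), then the shift along the world's x, y, z as a fraction of full scale, then the turn, a rotation vector about the world's x, y, z as a fraction of full scale. A call has 1 to 10 rows; each row shifts and turns the commanded pose from where the row before left it; what a row does not reach is not made up. Full scale, the value 1, is 400 mm for a shift and 2 pi rad for a turn. A row lasts 1/8 s, in which the tool goes at most 62.5 mm and 10.7 degrees, less where a joint would pass 70% of its speed; a pose out of reach is approached as far as the arm can. A call with a number of a shift or a turn outside -1 to 1 is refused whole. A call with a gripper value outside its range is refused whole. The fingers move at their own pace and stop on an object; the grip force is fixed at half the most. Time passes only in rows, so rows that do not move let the fingers close. It gives the time, the measured TCP pose, the force, the opening and the grip force at its end, in the units of the state.
- telemetry.read_state(): the state, without advancing time (a new reading comes with each control period).
- read_camera(name): name is "scene" or "top" or "wrist"; returns a dict with "pixels" (420x560x3 uint8, blue, green, red), "camera_matrix" (3x3 intrinsics, pixels), "world_from_camera" (4x4, takes a point from camera to world coordinates). Camera axes: x right, y down, z forward; pixel columns grow to the right and rows downward; lengths in m; the calibration is good to about 2 mm. A picture is of the moment at which its call begins. There is no depth.
- bot.close_job(): hands the job in; it is judged then, once.
The state is a dict: "time_s": time; "joint_positions": joint angles; "dq": joint speeds; "joint_efforts": joint torques, N m; "tcp_pos": TCP position; "orientation": TCP orientation; "ft_force": force on the tool from outside, world axes, zero at the start; "ft_torque": the same for the moment, N m; "grip_width": finger opening in m; "grasp_force": force on a finger pad.
Only numpy, scipy, OpenCV 4.12 (cv2) and the standard library are available. Lean on these libraries where they do the work, as an engineer would, in place of code of your own. Each camera call takes 0.05 s, during which the arm holds its last target. There are 200 camera calls.

## Working session

There is one attempt and no reset: what is moved stays moved. The work goes in short steps, Python scripts to look and compute and a shell command to move; the robot and the scene stay as the last step left them, time stands still between calls to the robot, and variables do not carry over. Pictures are saved under pics/ and viewed, at most 14 in all, crops included, and the job is handed in when it is done.

```bash
mkdir -p pics; cat > h.py <<'E'
import numpy as np, cv2
from rig import telemetry, read_camera, bot
def snap(name,fn):
    c=read_camera(name); cv2.imwrite('pics/'+fn,c['pixels']); 
    np.savez('pics/'+fn[:-4]+'.npz',p=c['pixels'],K=c['camera_matrix'],T=c['world_from_camera']); return c
def load(fn):
    d=np.load('pics/'+fn+'.npz'); return {'pixels':d['p'],'camera_matrix':d['K'],'world_from_camera':d['T']}
def ray(c,u,v,z):
    K=np.array(c['camera_matrix']);T=np.array(c['world_from_camera'])
    d=T[:3,:3]@np.linalg.solve(K,[u,v,1]);o=T[:3,3]
    return (o+d*(z-o[2])/d[2]).round(4)
E
python3 - <<'E'
from h import *
a=snap('top','t1.png');b=snap('scene','s1.png')
print(a['world_from_camera'],b['world_from_camera'],a['camera_matrix'])
s=telemetry.read_state();print(s)
E
```

```text
[[-0.01550208 -0.98463387  0.17394204  0.32643579]
 [-0.99983452  0.01692126  0.00667883 -0.00726864]
 [-0.00951952 -0.17380972 -0.98473324  1.16730829]
 [ 0.          0.          0.          1.        ]] [[ 0.69922442  0.51640034 -0.49438437  1.05879116]
 [ 0.71484957 -0.49664404  0.49227511 -0.53182362]
 [ 0.00867798 -0.69762123 -0.7164142   0.8353837 ]
 [ 0.          0.          0.          1.        ]] [[481.42939225   0.         271.65551229]
 [  0.         481.42939225 208.35177222]
 [  0.           0.           1.        ]]
{'time_s': 0.1, 'joint_positions': array([-69.67329646,  22.8669902 ,   2.57971224,  88.10713985,
        -1.07145094,  69.1511878 ,  -2.90509436]), 'dq': array([-0.01850752, -0.12812916,  0.03861395, -0.21111928,  0.07763209,
        0.00092528, -0.09058597]), 'joint_efforts': array([ 3.59037862e-03, -4.76266408e+01,  1.37041245e+00, -2.54948294e+01,
        1.19160968e-02,  5.01952018e-03, -8.43375204e-06]), 'tcp_pos': array([0.28463029, 0.58366949, 0.20187353]), 'orientation': array([[-8.98854119e-01,  4.38247450e-01, -6.67374319e-04],
       [ 4.38247942e-01,  8.98852640e-01, -1.63496266e-03],
       [-1.16647048e-04, -1.76206834e-03, -9.99998441e-01]]), 'ft_force': array([0.33264955, 0.88333374, 0.48409279]), 'ft_torque': array([-0.01921897,  0.05038212,  0.01155085]), 'grasp_force': 0.0, 'grip_width': 0.08547754865376432}
```

View pics/t1.png

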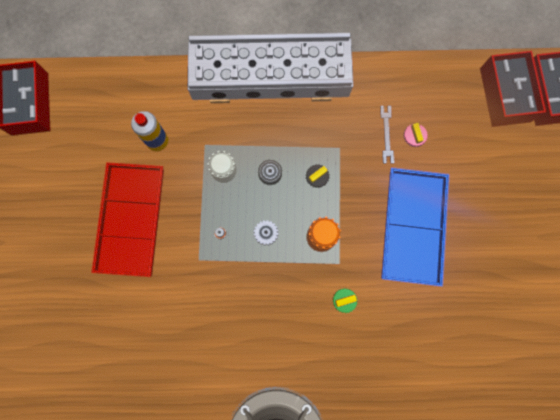

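View pics/s1.png

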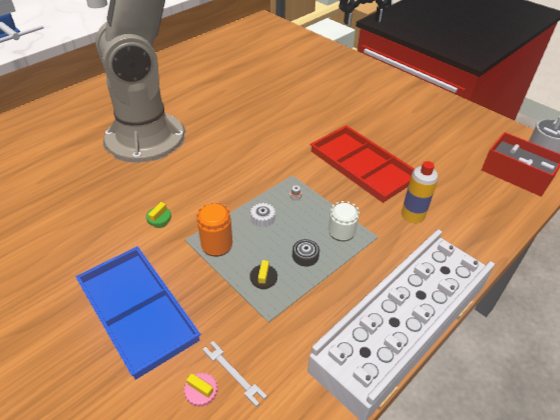

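The top view shows the red tray at about (128,220) and the blue at (416,227). The parts are the white filter (221,165), smooth roller (270,171), oil cap (318,175), plug (220,233), toothed roller (265,232) and tall filter (324,233). The green and pink look-alikes are off the mat.

```bash
cat > m.py <<'E'
from h import *
c=load('t1');im=c['pixels'];hsv=cv2.cvtColor(im,cv2.COLOR_BGR2HSV);H,S,V=[hsv[...,i].astype(int) for i in range(3)]
def blob(mask,box,z,name):
    u0,v0,u1,v1=box;m=np.zeros(mask.shape,np.uint8);m[v0:v1,u0:u1]=mask[v0:v1,u0:u1]
    m=cv2.morphologyEx(m,cv2.MORPH_OPEN,np.ones((2,2)))
    n,l,s,_=cv2.connectedComponentsWithStats(m);k=1+s[1:,4].argmax()
    cn=max(cv2.findContours((l==k).astype(np.uint8),0,1)[0],key=cv2.contourArea)
    (x,y),r=cv2.minEnclosingCircle(cn);R=cv2.minAreaRect(cn)
    print(name,'area',s[k,4],'circ',round(x,1),round(y,1),round(r,1),ray(c,x,y,z),'rect',[ray(c,*p,z)[:2].tolist() for p in cv2.boxPoints(R)],ray(c,*R[0],z))
blob((V>150)&(S<60),(200,145,245,185),.06,'short')
blob((V<75),(250,155,290,190),.02,'smooth')
blob((V>150)&(S<60),(248,215,285,250),.027,'tooth')
blob((H>20)&(H<35)&(S>150)&(V>150),(300,160,335,190),.049,'capbar')
blob(((V>150)&(S<50))|(S>70),(210,222,232,243),.02,'plug')
blob((H<20)&(S>180),(300,210,345,255),.1,'tall')
blob(((H<8)|(H>172))&(S>170),(85,158,170,282),.026,'red')
blob((H>100)&(H<130)&(S>120),(375,160,455,290),.026,'blue')
blob(((H<8)|(H>172))&(S>170),(130,105,152,130),.15,'can')
E
python3 m.py; python3 - <<'E'
from h import *
c=load('t1')['pixels']; a=cv2.resize(c[140:265,195:345],None,fx=5,fy=4.8,interpolation=2); cv2.imwrite('pics/z1.png',a)
E
```

```text
short area 565 circ 221.5 163.5 14.6 [0.6323 0.1178 0.06  ] rect [[0.6307, 0.163], [0.678, 0.1167], [0.6303, 0.0714], [0.5836, 0.1177]] [0.6305 0.1172 0.06  ]Traceback (most recent call last):
  File "m.py", line 11, in <module>
    blob((V<75),(250,155,290,190),.02,'smooth')
    ~~~~^^^^^^^^^^^^^^^^^^^^^^^^^^^^^^^^^^^^^^^
  File "m.py", line 6, in blob
    n,l,s,_=cv2.connectedComponentsWithStats(m);k=1+s[1:,4].argmax()
                                                    ~~~~~~~~~~~~~~^^
ValueError: attempt to get argmax of an empty sequence
```

View pics/z1.png

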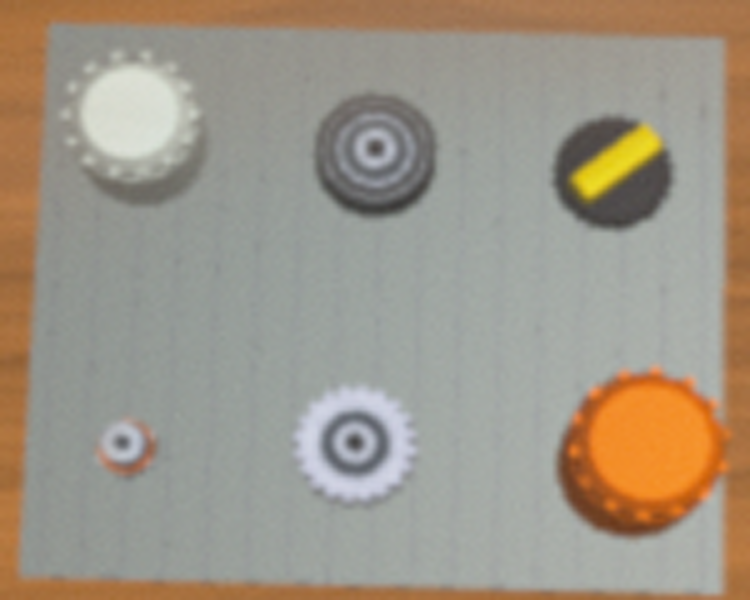

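The zoom (origin 195,140; scale 5×4.8) shows these centres:

| Part | Zoom position |
|---|---|
| Filter lid | (131,111) |
| Smooth bush | (375,149) |
| Cap bar | (617,163), inclined about 35° |
| Plug tip | (122,442) |
| Toothed bush | (355,442) |

```bash
sed -i "s/V<75/V<105/" m.py; python3 m.py; python3 - <<'E'
from h import *
c=load('t1')
for n,x,y,z in [('short',131,111,.075),('smooth',375,149,.0315),('capbar',617,163,.049),('plug',122,442,.033),('tooth',355,442,.031)]:
    print(n,ray(c,195+(x+.5)/5-.5,140+(y+.5)/4.8-.5,z))
print('barends',[ray(c,195+(x+.5)/5-.5,140+(y+.5)/4.8-.5,.049) for x,y in [(582,190),(653,136)]])
E
```

```text
short area 565 circ 221.5 163.5 14.6 [0.6323 0.1178 0.06  ] rect [[0.6307, 0.163], [0.678, 0.1167], [0.6303, 0.0714], [0.5836, 0.1177]] [0.6305 0.1172 0.06  ]
smooth area 70 circ 271.0 179.0 10.0 [0.602 0.001 0.02 ] rect [[0.605, 0.0254], [0.6041, -0.0235], [0.5866, -0.0232], [0.5874, 0.0256]] [0.5958 0.0011 0.02  ]
tooth area 1137 circ 267.0 233.0 24.8 [0.4684 0.0125 0.027 ] rect [[0.5102, 0.0551], [0.5087, -0.0312], [0.4272, -0.0296], [0.4286, 0.0557]] [0.4684 0.0125 0.027 ]
capbar area 119 circ 319.5 175.5 9.3 [ 0.6016 -0.115   0.049 ] rect [[0.5972, -0.0907], [0.6239, -0.1271], [0.6112, -0.1358], [0.5845, -0.0995]] [ 0.6042 -0.1133  0.049 ]
plug area 308 circ 223.0 233.0 13.5 [0.471  0.1182 0.02  ] rect [[0.4957, 0.1424], [0.4949, 0.0966], [0.4466, 0.0966], [0.4473, 0.1421]] [0.471  0.1194 0.02  ]
tall area 741 circ 325.5 234.9 16.0 [ 0.4529 -0.119   0.1   ] rect [[0.4546, -0.0701], [0.5023, -0.1196], [0.4553, -0.1636], [0.4082, -0.1141]] [ 0.4549 -0.1169  0.1   ]
red area 6567 circ 128.0 220.0 63.5 [0.5055 0.3462 0.026 ] rect [[0.3803, 0.4267], [0.6555, 0.4069], [0.6348, 0.2602], [0.3614, 0.2858]] [0.5052 0.345  0.026 ]
blue area 6508 circ 416.5 228.0 63.0 [ 0.4746 -0.344   0.026 ] rect [[0.3497, -0.256], [0.62, -0.2926], [0.6055, -0.4372], [0.3366, -0.395]] [ 0.4752 -0.3449  0.026 ]
can area 101 circ 142.0 119.0 6.4 [0.7129 0.2849 0.15  ] rect [[0.7144, 0.3039], [0.7294, 0.2899], [0.7079, 0.2692], [0.6931, 0.2832]] [0.7112 0.2865 0.15  ]
short [0.6301 0.1177 0.075 ]
smooth [0.6202 0.004  0.0315]
capbar [ 0.6064 -0.1116  0.049 ]
plug [0.4727 0.1263 0.033 ]
tooth [0.4711 0.0157 0.031 ]
barends [array([ 0.5929, -0.0945,  0.049 ]), array([ 0.6199, -0.1293,  0.049 ])]
```

```bash
python3 -m pendant '[[0,0.05,-0.06,0,0,0,0.006],[0,0.09,-0.12,0,0,0,0.006],[0,0.09,-0.12,0,0,0,0.006],[0,0.09,-0.12,0,0,0,0.006],[0,0.09,-0.12,0,0,0,0.006],[0,0.09,-0.12,0,0,0,0.006],[0,0.09,-0.12,0,0,0,0.006],[0,0.09,-0.12,0,0,0,0.006],[0,0.09,-0.12,0,0,0,0.006],[0,0.09,-0.12,0,0,0,0.006]]'
cat > q.py <<'E'
from h import *
c=load('t1');hsv=cv2.cvtColor(c['pixels'],cv2.COLOR_BGR2HSV);H,S,V=[hsv[...,i].astype(int) for i in range(3)]
for m,b in [(((H<8)|(H>172))&(S>170),(85,158,170,282)),((H>100)&(H<130)&(S>120),(375,160,455,290))]:
    k=np.zeros(m.shape,np.uint8);k[b[1]:b[3],b[0]:b[2]]=m[b[1]:b[3],b[0]:b[2]]
    cn=cv2.convexHull(max(cv2.findContours(k,0,1)[0],key=cv2.contourArea)); p=cv2.approxPolyDP(cn,6,True)[:,0]
    print(p.tolist(),[ray(c,*q,.026)[:2].tolist() for q in p])
E
python3 q.py
```

```text
time_s: 1.35
tcp_pos: [0.6296, 0.1268, 0.2024]
orientation: [[-0.997, 0.075, -0.001], [0.075, 0.997, 0.0], [0.001, 0.0, -1.0]]
ft_force: [1.3, 0.3, -0.1]
grip_width: 0.0854
grasp_force: 0.0
[[106, 163], [162, 166], [149, 276], [91, 271]] [[0.6481, 0.4056], [0.638, 0.2676], [0.3713, 0.2918], [0.3851, 0.4294]]
[[392, 168], [448, 176], [440, 285], [382, 277]] [[0.6229, -0.2944], [0.6004, -0.4288], [0.3396, -0.3896], [0.3603, -0.2555]]
```

```bash
python3 -m pendant '[[0,0,-0.022,0,0,0,0],[0,0,0,-0.12,0,0,0],[0,0,0,-0.12,0,0,0],[0,0,0,-0.09,0,0,0]]'; python3 -c "
from h import *
snap('wrist','w1.png')"
```

```text
time_s: 1.85
tcp_pos: [0.627, 0.1204, 0.0683]
orientation: [[-0.997, 0.076, -0.003], [0.076, 0.997, 0.0], [0.003, 0.0, -1.0]]
ft_force: [0.5, 0.6, -0.1]
grip_width: 0.0858
grasp_force: 0.0
```

View pics/w1.png

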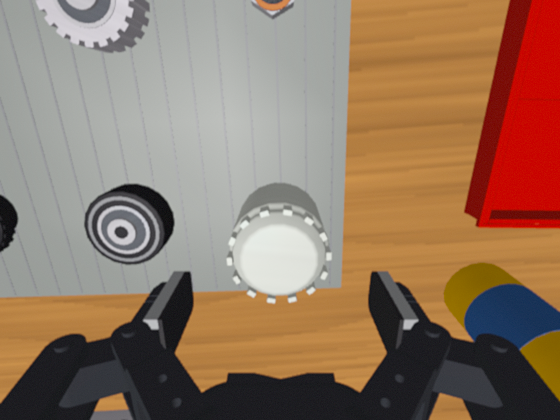

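The wrist view shows the filter lid at (280,255), centred laterally between the fingers. I'll check its position by ray.

```bash
python3 -c "
from h import *
c=load('w1');print(ray(c,280,254,.075),ray(c,121,231,.0315),ray(c,280,254,.072),telemetry.read_state()['tcp_pos']);print(c['world_from_camera'])"
```

```text
[0.6281 0.1208 0.075 ] [0.623  0.0045 0.0315] [0.6296 0.1206 0.072 ] [0.62344885 0.11979926 0.06353261]
[[ 0.0743136   0.94297882  0.32445097  0.54277917]
 [ 0.99723427 -0.07064111 -0.02310053  0.12714924]
 [ 0.00113626  0.32527031 -0.9456204   0.24098913]
 [ 0.          0.          0.          1.        ]]
```

```bash
python3 -m pendant '[[0,0,0,0,0,0,0],[0,0,0,0,0,0,0]]'
```

```text
time_s: 2.15
tcp_pos: [0.6304, 0.1202, 0.0729]
orientation: [[-0.997, 0.076, 0.003], [0.076, 0.997, 0.001], [-0.003, 0.001, -1.0]]
ft_force: [-0.2, 0.7, 0.8]
grip_width: 0.0857
grasp_force: 0.0
```

```bash
python3 -m pendant '[[0,0,-0.002,-0.04,0,0,0],[0,0,0,-0.04,0,0,0],[0,0,0,-0.025,0,0,0],[0,0,0,-0.01,0,0,0],[0,0,0,0,0,0,0],[1,0,0,0,0,0,0],[1,0,0,0,0,0,0],[1,0,0,0,0,0,0],[1,0,0,0,0,0,0],[1,0,0,0,0,0,0]]'
```

```text
time_s: 3.4
tcp_pos: [0.63, 0.1191, 0.026]
orientation: [[-0.997, 0.076, 0.002], [0.076, 0.997, 0.001], [-0.002, 0.001, -1.0]]
ft_force: [0.6, 0.2, 5.1]
grip_width: 0.0615
grasp_force: 66.1
```

```bash
python3 -m pendant '[[1,0,0,0.02,0,0,0],[1,-0.02,0,0.05,0,0,0],[1,-0.03,0.02,0.06,0,0,0],[1,-0.03,0.05,0.03,0,0,0],[1,-0.0075,0.08,0,0,0,0],[1,0,0.1,0,0,0,0],[1,0,0.1,0,0,0,0],[1,0,0.1,0,0,0,0],[1,0,0.07,0,0,0,0],[1,0,0.03,0,0,0,0]]'; python3 -m pendant '[[1,0,0.005,0,0,0,0],[1,0,0,0,0,0,0]]';python3 -c "
from h import *
snap('wrist','w2.png')"
```

```text
time_s: 4.65
tcp_pos: [0.5931, 0.3405, 0.0891]
orientation: [[-0.997, 0.074, -0.0], [0.074, 0.997, 0.0], [0.0, 0.0, -1.0]]
ft_force: [0.7, -0.4, -2.3]
grip_width: 0.0615
grasp_force: 66.0
time_s: 4.9
tcp_pos: [0.5945, 0.3383, 0.0888]
orientation: [[-0.997, 0.079, 0.0], [0.079, 0.997, -0.002], [-0.0, -0.002, -1.0]]
ft_force: [-0.1, -0.2, -2.1]
grip_width: 0.0621
grasp_force: 66.0
```

View pics/w2.png

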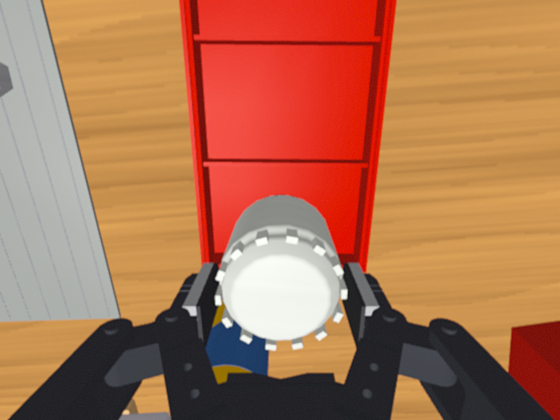

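The wrist view shows the filter held over the far compartment, with dividers at rows 161 and 38 and the inner side walls at about (205,200) and (368,200).

```bash
python3 -c "
from h import *
c=load('w2')
for p in [(205,161),(366,161),(195,38),(380,41)]: print(ray(c,*p,.022))"
```

```text
[0.549  0.2839 0.022 ]
[0.5587 0.4082 0.022 ]
[0.4646 0.2903 0.022 ]
[0.4763 0.4168 0.022 ]
```

```bash
python3 -m pendant '[[1,0.01,0.0075,-0.03,0,0,0],[1,0,0,-0.05,0,0,0],[1,0,0,-0.04,0,0,0],[1,0,0,-0.02,0,0,0],[1,0,0,-0.01,0,0,0],[1,0,0,0,0,0,0]]'
```

```text
time_s: 5.7
tcp_pos: [0.598, 0.3437, 0.0288]
orientation: [[-0.997, 0.077, 0.0], [0.077, 0.997, 0.0], [-0.0, 0.0, -1.0]]
ft_force: [-1.1, -0.6, -2.2]
grip_width: 0.0618
grasp_force: 66.0
```

```bash
python3 -m pendant '[[1,0,0,-0.003,0,0,0],[1,0,0,-0.003,0,0,0],[1,0,0,0,0,0,0]]'
```

```text
time_s: 6.08
tcp_pos: [0.5984, 0.3439, 0.0271]
orientation: [[-0.997, 0.077, 0.001], [0.077, 0.997, 0.001], [-0.001, 0.001, -1.0]]
ft_force: [-0.2, 0.1, 0.0]
grip_width: 0.0617
grasp_force: 66.1
```

```bash
python3 -m pendant '[[1,0,0,-0.002,0,0,0],[0.1,0,0,0,0,0,0],[0.1,0,0,0,0,0,0],[0.1,0,0,0,0,0,0]]'; python3 -m pendant '[[0.1,0,0,0.02,0,0,0],[0.1,0,0,0.06,0,0,0],[0.1,0,0,0.1,0,0,0],[0.1,-0.02,-0.05,0.06,0,0,0],[0.4,-0.07,-0.11,0,0,0,0],[0.4,-0.07,-0.12,0,0,0,0],[0.4,-0.07,-0.12,0,0,0,0],[0.4,-0.06,-0.1,0,0,0,0],[0.4,-0.02,-0.035,0,0,0,0],[0.4,-0.0,-0.01,0,0,0,0]]'; python3 -m pendant '[[0.4,0,0,0,0,0,0]]'; python3 -c "
from h import *
snap('wrist','w3.png')"
```

```text
time_s: 6.58
tcp_pos: [0.5979, 0.3437, 0.0255]
orientation: [[-0.997, 0.077, -0.0], [0.077, 0.997, 0.0], [0.0, 0.0, -1.0]]
ft_force: [0.0, -0.1, -0.3]
grip_width: 0.0773
grasp_force: 0.0
time_s: 7.82
tcp_pos: [0.4743, 0.1256, 0.1223]
orientation: [[-0.997, 0.077, 0.001], [0.077, 0.997, 0.001], [-0.001, 0.001, -1.0]]
ft_force: [0.7, 0.0, 0.4]
grip_width: 0.0517
grasp_force: 0.0
time_s: 7.95
tcp_pos: [0.4751, 0.1269, 0.1221]
orientation: [[-0.997, 0.076, 0.002], [0.076, 0.997, 0.001], [-0.001, 0.001, -1.0]]
ft_force: [-0.1, -0.4, -0.5]
grip_width: 0.0514
grasp_force: 0.0
```

View pics/w3.png

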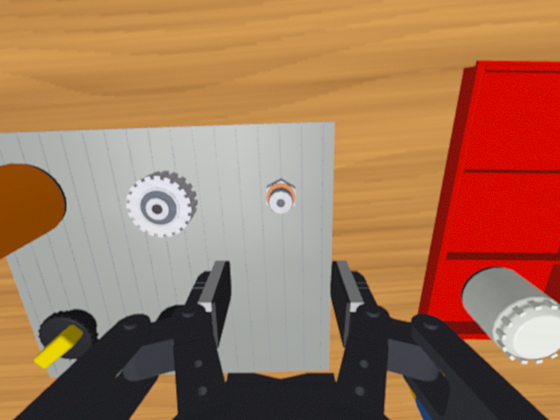

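The filter stands in the far red compartment. The plug tip is at (281,203), the toothed bush at (157,209) and the cap bar's centre near (60,344).

```bash
python3 -c "
from h import *
c=load('w3')
print(ray(c,281,203,.033),ray(c,281,196,.017),ray(c,157,209,.031))"
```

```text
[0.4757 0.1283 0.033 ] [0.4741 0.1285 0.017 ] [0.4736 0.0167 0.031 ]
```

```bash
python3 -m pendant '[[0.4,0,0.002,-0.05,0,0,0],[0.4,0,0,-0.08,0,0,0],[0.4,0,0,-0.07,0,0,0],[0.4,0,0,-0.04,0,0,0],[0.4,0,0,-0.02,0,0,0],[0.4,0,0,-0.014,0,0,0],[0.4,0,0,-0.01,0,0,0],[0.4,0,0,0,0,0,0]]'; python3 -m pendant '[[1,0,0,0,0,0,0],[1,0,0,0,0,0,0],[1,0,0,0,0,0,0],[1,0,0,0,0,0,0]]'
```

```text
time_s: 9.0
tcp_pos: [0.4741, 0.1265, 0.0083]
orientation: [[-0.997, 0.077, 0.0], [0.077, 0.997, 0.0], [-0.0, 0.0, -1.0]]
ft_force: [-0.6, 0.3, -0.8]
grip_width: 0.0512
grasp_force: 0.0
time_s: 9.5
tcp_pos: [0.474, 0.1265, 0.0081]
orientation: [[-0.997, 0.077, 0.0], [0.077, 0.997, 0.0], [-0.0, 0.0, -1.0]]
ft_force: [-0.0, 0.1, -0.1]
grip_width: 0.0
grasp_force: 0.0
```

```bash
python3 -c "
from h import *
snap('wrist','w4.png')"
```

```text
(no output)
```

View pics/w4.png

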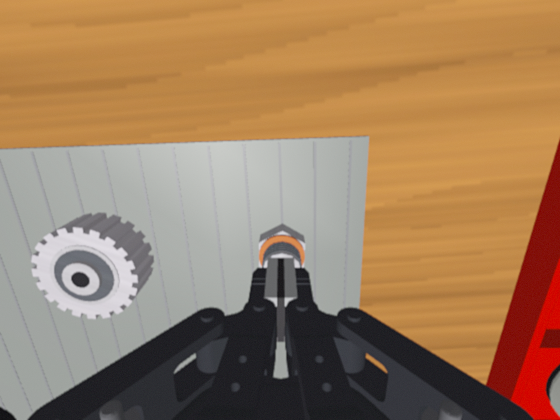

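The closed fingers hide the thread. The plug still stands upright, with its head's front corner at (282,224) and the washer about 258–306 wide around row 248, so it was pushed towards the robot.

```bash
python3 -c "
from h import *
c=load('w4')
print('corner',ray(c,282,224,.015),ray(c,282,226,.015),'washer front',ray(c,282,234,.017),'sides',ray(c,258,250,.017),ray(c,306,250,.017), 'thread', ray(c,282,241,.033))
print(telemetry.read_state()['tcp_pos'])"
```

```text
corner [0.4559 0.1294 0.015 ] [0.4571 0.1293 0.015 ] washer front [0.4612 0.129  0.017 ] sides [0.4703 0.1142 0.017 ] [0.4725 0.1422 0.017 ] thread [0.4582 0.1291 0.033 ]
[0.47392311 0.12648181 0.00806956]
```

```bash
python3 -m pendant '[[1,0,0,0.02,0,0,0],[1,0,0,0.04,0,0,0],[1,0,0,0.05,0,0,0],[1,0,0,0.03,0,0,0],[1,0,0,0.01,0,0,0],[1,0,0,0,0,0,0]]'; python3 -c "
from h import *
snap('wrist','w5.png');b=snap('scene','s5.png');
def proj(c,p):
    T=np.linalg.inv(c['world_from_camera']);q=T[:3,:3]@p+T[:3,3];q=c['camera_matrix']@q;return (q[:2]/q[2]).round()
c=load('w4')
for p in [(.463,.1265,.008),(.463,.1265,.033),(.474,.1265,.008),(.474,.128,.033),(.474,.128,.003)]: print(p,proj(c,np.array(p)))
a=np.hstack([cv2.resize(load('w5')['pixels'],None,fx=.7,fy=.7),cv2.resize(b['pixels'][130:277,250:397],(294,294),interpolation=2)[:294]]) if 1 else 0
cv2.imwrite('pics/z5.png',a)"
```

```text
time_s: 10.3
tcp_pos: [0.4739, 0.1265, 0.0682]
orientation: [[-0.997, 0.077, 0.0], [0.077, 0.997, 0.0], [-0.0, 0.0, -1.0]]
ft_force: [-0.2, 0.0, -0.4]
grip_width: -0.0003
grasp_force: 0.0
(0.463, 0.1265, 0.008) [278. 231.]
(0.463, 0.1265, 0.033) [278. 250.]
(0.474, 0.1265, 0.008) [279. 247.]
(0.474, 0.128, 0.033) [282. 268.]
(0.474, 0.128, 0.003) [282. 244.]
```

View pics/z5.png

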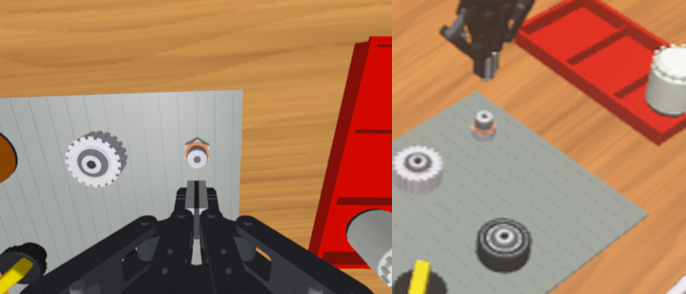

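```bash
python3 -c "
from h import *
def proj(c,p):
    T=np.linalg.inv(c['world_from_camera']);q=T[:3,:3]@p+T[:3,3];q=c['camera_matrix']@q;return (q[:2]/q[2]).round(1)
b=load('s5');w=load('w5');print(telemetry.read_state()['tcp_pos'])
for z in (.05,.068,.08,.09,.1): print(z,proj(b,np.array([.474,.1265,z])),proj(w,np.array([.474,.1265,z])),proj(w,np.array([.463,.1265,z])))
print('plug scene',ray(b,250+(484-392)/2,130+114/2,.033),'wrist',ray(w,281,227,.033))
cv2.imwrite('pics/z6.png',np.hstack([cv2.resize(b['pixels'][110:210,250:350],(400,400),interpolation=2),w['pixels'][180:380,180:380].repeat(2,0).repeat(2,1)]))"
```

```text
[0.47338306 0.12630444 0.06754481]
0.05 [296.6 182.4] [279.4 235.4] [278.2 220.2]
0.068 [296.9 176.8] [279.4 247.4] [278. 231.]
0.08 [297.1 173. ] [279.3 256.6] [277.9 239.4]
0.09 [297.3 169.8] [279.3 265.3] [277.8 247.2]
0.1 [297.5 166.6] [279.3 274.9] [277.6 256. ]
plug scene [0.4721 0.1275 0.033 ] wrist [0.475  0.1275 0.033 ]
```

View pics/z6.png

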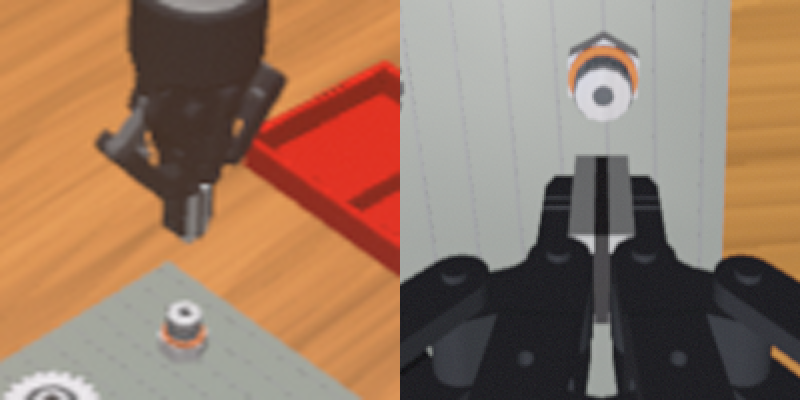

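```bash
python3 -c "
from rig import bot;print(bot.hold_point_z,[a for a in dir(bot) if a[0]!='_'])"; python3 -m pendant '[[0.4,0,0,0,0,0,0],[0.4,0,0.002,-0.04,0,0,0],[0.4,0,0,-0.06,0,0,0],[0.4,0,0,-0.04,0,0,0],[0.4,0,0,-0.02,0,0,0],[0.4,0,0,-0.01,0,0,0],[0.4,0,0,-0.005,0,0,0],[0.4,0,0,0,0,0,0]]'; python3 -m pendant '[[1,0,0,0,0,0,0],[1,0,0,0,0,0,0],[1,0,0,0,0,0,0],[1,0,0,0,0,0,0]]'
```

```text
0.0187 ['IKError', 'close_job', 'hold_point_z']
time_s: 11.4
tcp_pos: [0.4743, 0.1274, -0.0016]
orientation: [[-0.997, 0.077, 0.001], [0.077, 0.997, 0.0], [-0.001, 0.0, -1.0]]
ft_force: [-0.2, 0.0, -0.0]
grip_width: 0.051
grasp_force: 0.0
time_s: 11.9
tcp_pos: [0.4743, 0.1272, -0.0014]
orientation: [[-0.997, 0.077, 0.001], [0.077, 0.997, 0.0], [-0.001, 0.0, -1.0]]
ft_force: [-1.6, -0.0, 4.9]
grip_width: 0.0169
grasp_force: 58.6
```

```bash
python3 -m pendant '[[0.5,0,0,0,0,0,0],[0.5,0,0,0,0,0,0],[0.5,0,0,-0.008,0,0,0],[0.5,0,0,-0.006,0,0,0],[0.5,0,0,0,0,0,0],[1,0,0,0,0,0,0],[1,0,0,0,0,0,0],[1,0,0,0,0,0,0],[1,0,0,0,0,0,0]]'
```

```text
time_s: 13.02
tcp_pos: [0.474, 0.1272, -0.0073]
orientation: [[-0.997, 0.077, 0.0], [0.077, 0.997, 0.0], [-0.0, 0.0, -1.0]]
ft_force: [-0.2, -1.1, 3.7]
grip_width: 0.018
grasp_force: 58.6
```

```bash
python3 -m pendant '[[1,0,0,0.02,0,0,0],[1,0,0,0.03,0,0,0],[1,0,0,0.03,0,0,0],[1,0,0,0.02,0,0,0],[1,0,0,0,0,0,0],[1,0,0,0,0,0,0]]';python3 -c "
from h import *
w=snap('wrist','w6.png');b=snap('scene','s6.png')
cv2.imwrite('pics/z7.png',np.hstack([cv2.resize(b['pixels'][110:210,250:350],(400,400),interpolation=2),w['pixels'][180:380,180:380].repeat(2,0).repeat(2,1)]))"
```

```text
time_s: 13.78
tcp_pos: [0.4737, 0.1272, 0.0323]
orientation: [[-0.997, 0.077, -0.0], [0.077, 0.997, -0.0], [0.0, -0.0, -1.0]]
ft_force: [0.2, -0.5, -1.0]
grip_width: 0.018
grasp_force: 58.6
```

View pics/z7.png

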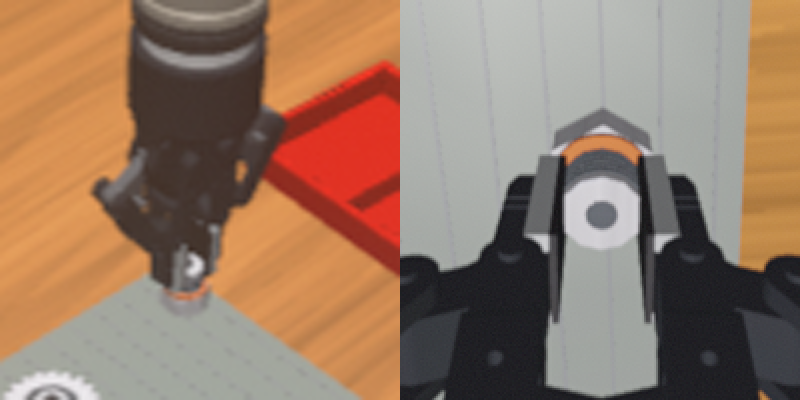

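The plug is held upright by its thread.

```bash
python3 -m pendant '[[1,0,0.02,0.03,0,0,0],[1,-0.02,0.06,0,0,0,0],[1,-0.025,0.1,0,0,0,0],[1,-0.025,0.115,0,0,0,0],[1,-0.025,0.115,0,0,0,0],[1,-0.02,0.1,0,0,0,0],[1,-0.01,0.05,0,0,0,0],[1,0,0.015,0,0,0,0],[1,0,0,0,0,0,0],[1,0,0,0,0,0,0]]'; python3 -m pendant '[[1,0,0,-0.02,0,0,0],[1,0,0,-0.04,0,0,0],[1,0,0,-0.03,0,0,0],[1,0,0,-0.02,0,0,0],[1,0,0,-0.01,0,0,0],[1,0,0,0,0,0,0],[1,0,0,0,0,0,0]]'
```

```text
time_s: 15.12
tcp_pos: [0.4247, 0.3551, 0.0444]
orientation: [[-0.997, 0.079, -0.0], [0.079, 0.997, -0.001], [-0.0, -0.001, -1.0]]
ft_force: [-0.8, -0.6, -0.4]
grip_width: 0.0178
grasp_force: 58.7
time_s: 16.0
tcp_pos: [0.4243, 0.3576, -0.0032]
orientation: [[-0.997, 0.077, 0.001], [0.077, 0.997, 0.001], [-0.001, 0.001, -1.0]]
ft_force: [-0.2, 1.3, -1.6]
grip_width: 0.0179
grasp_force: 58.7
```

```bash
python3 -m pendant '[[1,0,0,-0.005,0,0,0],[1,0,0,-0.002,0,0,0],[1,0,0,0,0,0,0],[1,0,0,0,0,0,0]]'
```

```text
time_s: 16.5
tcp_pos: [0.424, 0.3574, -0.0062]
orientation: [[-0.997, 0.077, 0.0], [0.077, 0.997, 0.0], [-0.0, 0.0, -1.0]]
ft_force: [-0.1, 0.4, 0.4]
grip_width: 0.0181
grasp_force: 58.8
```

```bash
python3 -m pendant '[[0.5,0,0,0,0,0,0],[0.5,0,0,0,0,0,0],[0.5,0,0,0.02,0,0,0],[0.5,0,0,0.06,0,0,0],[0.5,0,0,0.1,0,0,0],[0.5,0,0,0.1,0,0,0],[0.5,0.02,-0.04,0.05,0,0,0],[0.5,0.03,-0.08,0.01,0,0,-0.005],[0.5,0.04,-0.11,0,0,0,-0.01],[0.5,0.04,-0.12,0,0,0,-0.015]]'; python3 -m pendant '[[0.5,0.05,-0.12,0,0,0,-0.015],[0.5,0.05,-0.12,0,0,0,-0.015],[0.5,0.05,-0.12,0,0,0,-0.015],[0.5,0.05,-0.12,0,0,0,-0.015],[0.5,0.04,-0.12,0,0,0,-0.015],[0.5,0.04,-0.1,0,0,0,-0.015],[0.5,0.03,-0.07,0,0,0,-0.01],[0.5,0.0125,-0.04,0,0,0,-0.005],[0.5,0,-0.0125,0,0,0,0],[0.5,0,0,0,0,0,0]]'; python3 -c "
from h import *
snap('wrist','w7.png')"
```

```text
time_s: 17.75
tcp_pos: [0.4765, 0.2165, 0.1305]
orientation: [[-0.965, 0.264, 0.001], [0.264, 0.965, 0.001], [-0.001, 0.001, -1.0]]
ft_force: [0.3, -0.3, 0.5]
grip_width: 0.0428
grasp_force: 0.0
time_s: 19.0
tcp_pos: [0.6046, -0.1106, 0.1296]
orientation: [[-0.603, 0.798, -0.0], [0.798, 0.603, 0.001], [0.001, 0.0, -1.0]]
ft_force: [-0.0, -0.4, 0.0]
grip_width: 0.0427
grasp_force: 0.0
```

View pics/w7.png

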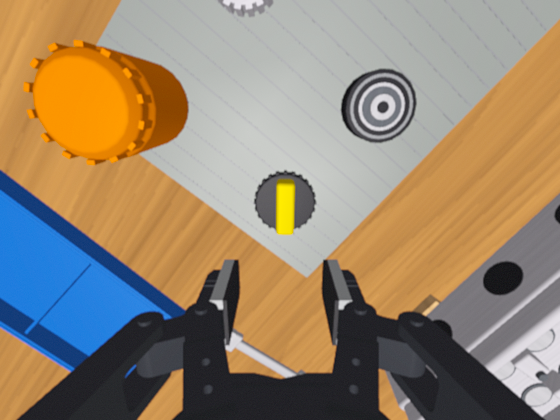

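The bar is aligned with the pads. It runs from (286,180) to (286,234), its rim centre is at (285,202), and the smooth roller's bush is at (382,107).

```bash
python3 -c "
from h import *
c=load('w7')
print('bar ends',ray(c,286,184,.049),ray(c,286,234,.049),'rim',ray(c,285,202,.029),'smooth',ray(c,382,107,.0315))
print(telemetry.read_state()['tcp_pos'])"
```

```text
bar ends [ 0.5967 -0.0919  0.049 ] [ 0.6246 -0.1282  0.049 ] rim [ 0.6099 -0.11    0.029 ] smooth [0.6232 0.0049 0.0315]
[ 0.60464416 -0.11010509  0.1295922 ]
```

```bash
python3 -m pendant '[[0.5,0.0125,0,-0.05,0,0,0],[0.5,0,0,-0.08,0,0,0],[0.5,0,0,-0.07,0,0,0],[0.5,0,0,-0.045,0,0,0],[0.5,0,0,-0.025,0,0,0],[0.5,0,0,-0.015,0,0,0],[0.5,0,0,-0.0065,0,0,0],[0.5,0,0,0,0,0,0],[1,0,0,0,0,0,0],[1,0,0,0,0,0,0]]'; python3 -m pendant '[[1,0,0,0,0,0,0],[1,0,0,0,0,0,0]]'
```

```text
time_s: 20.3
tcp_pos: [0.6106, -0.1119, 0.0139]
orientation: [[-0.602, 0.799, 0.002], [0.799, 0.602, 0.0], [-0.001, 0.001, -1.0]]
ft_force: [-0.4, -0.0, -0.3]
grip_width: 0.0136
grasp_force: 58.9
time_s: 20.55
tcp_pos: [0.6106, -0.1119, 0.0138]
orientation: [[-0.602, 0.799, 0.001], [0.799, 0.602, -0.0], [-0.001, 0.001, -1.0]]
ft_force: [-0.9, 0.3, 4.8]
grip_width: 0.0138
grasp_force: 59.5
```

```bash
python3 -m pendant '[[1,0,0,0.02,0,0,0],[1,0,0,0.06,0,0,0],[1,0,0,0.07,0,0,0],[1,-0.01,0.03,0.05,0,0,0],[1,-0.02,0.07,0,0,0,0],[1,-0.025,0.11,0,0,0,0],[1,-0.025,0.12,0,0,0,0],[1,-0.025,0.12,0,0,0,0],[1,-0.025,0.12,0,0,0,0],[1,-0.025,0.12,0,0,0,0]]'; python3 -m pendant '[[1,-0.025,0.12,0,0,0,0],[1,-0.025,0.12,0,0,0,0],[1,-0.02,0.1,0,0,0,0],[1,-0.02,0.08,0,0,0,0],[1,-0.004,0.035,0,0,0,0],[1,0,0.01,0,0,0,0],[1,0,0,0,0,0,0]]'; python3 -c "
from h import *
snap('wrist','w8.png')"
```

```text
time_s: 21.8
tcp_pos: [0.5464, 0.1667, 0.093]
orientation: [[-0.603, 0.798, -0.001], [0.798, 0.603, 0.0], [0.001, -0.0, -1.0]]
ft_force: [0.4, 0.4, -0.7]
grip_width: 0.0135
grasp_force: 58.9
time_s: 22.68
tcp_pos: [0.5109, 0.3487, 0.093]
orientation: [[-0.6, 0.8, 0.0], [0.8, 0.6, -0.001], [-0.001, -0.0, -1.0]]
ft_force: [0.9, -0.1, -0.5]
grip_width: 0.014
grasp_force: 58.9
```

View pics/w8.png

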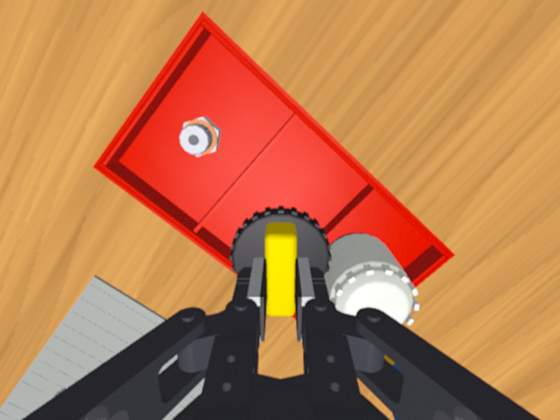

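The plug stands in the near compartment and the cap hangs over the middle one, clear of the filter.

```bash
python3 -m pendant '[[1,0,0,-0.03,0,0,0],[1,0,0,-0.05,0,0,0],[1,0,0,-0.05,0,0,0],[1,0,0,-0.03,0,0,0],[1,0,0,-0.02,0,0,0],[1,0,0,-0.008,0,0,0],[1,0,0,0,0,0,0],[1,0,0,0,0,0,0]]'; python3 -m pendant '[[1,0,0,-0.004,0,0,0],[1,0,0,-0.002,0,0,0],[1,0,0,0,0,0,0],[1,0,0,0,0,0,0]]'
```

```text
time_s: 23.72
tcp_pos: [0.5108, 0.3506, 0.0185]
orientation: [[-0.602, 0.799, 0.001], [0.799, 0.602, 0.001], [0.0, 0.001, -1.0]]
ft_force: [-0.4, -0.1, -0.2]
grip_width: 0.014
grasp_force: 58.9
time_s: 24.22
tcp_pos: [0.5104, 0.3503, 0.0155]
orientation: [[-0.602, 0.799, 0.0], [0.799, 0.602, 0.0], [0.0, 0.0, -1.0]]
ft_force: [-0.3, -0.4, -1.3]
grip_width: 0.0134
grasp_force: 58.9
```

```bash
python3 -m pendant '[[1,0,0,-0.003,0,0,0],[1,0,0,0,0,0,0],[1,0,0,0,0,0,0]]'
```

```text
time_s: 24.6
tcp_pos: [0.5105, 0.3504, 0.0148]
orientation: [[-0.602, 0.799, 0.0], [0.799, 0.602, 0.001], [0.0, 0.001, -1.0]]
ft_force: [-1.7, -0.6, 5.3]
grip_width: 0.0138
grasp_force: 59.5
```

```bash
python3 -m pendant '[[0.6,0,0,0,0,0,0],[0.6,0,0,0,0,0,0],[0.6,0,0,0.02,0,0,0],[0.6,0,0,0.06,0,0,0],[0.6,0,0,0.1,0,0,0],[0.6,0.01,-0.03,0.08,0,0,0.005],[0,0.03,-0.08,0.03,0,0,0.015],[0,0.03,-0.11,0,0,0,0.016],[0,0.04,-0.12,0,0,0,0.016],[0,0.04,-0.12,0,0,0,0.016]]'; python3 -m pendant '[[0,0.04,-0.12,0,0,0,0.016],[0,0.04,-0.11,0,0,0,0.016],[0,0.03,-0.09,0,0,0,0.015],[0,0.03,-0.06,0,0,0,0.008],[0,0.02,-0.02,0,0,0,0],[0,0.01,-0.005,0,0,0,0],[0,0,0,0,0,0,0]]'; python3 -c "
from h import *
snap('wrist','w9.png')"
```

```text
time_s: 25.85
tcp_pos: [0.5709, 0.1649, 0.1309]
orientation: [[-0.88, 0.474, 0.001], [0.474, 0.88, 0.0], [-0.001, 0.001, -1.0]]
ft_force: [0.6, -0.5, -0.1]
grip_width: 0.0857
grasp_force: 0.0
time_s: 26.72
tcp_pos: [0.6383, 0.006, 0.1301]
orientation: [[-0.989, 0.15, -0.0], [0.15, 0.989, 0.001], [0.0, 0.001, -1.0]]
ft_force: [-0.5, -0.1, 0.1]
grip_width: 0.0852
grasp_force: 0.0
```

View pics/w9.png

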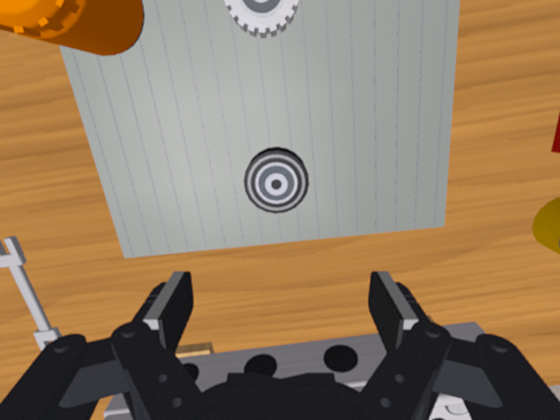

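The smooth roller's bush is at (276,184), a little robot-side of the tool.

```bash
python3 -c "
from h import *
c=load('w9')
print('smooth',ray(c,276,184,.0315),ray(c,276,182,.027),telemetry.read_state()['tcp_pos'])"
```

```text
smooth [0.6235 0.005  0.0315] [0.6228 0.0051 0.027 ] [0.63812216 0.0061096  0.13010647]
```

```bash
python3 -m pendant '[[0,-0.0375,-0.002,-0.04,0,0,0],[0,0,0,-0.09,0,0,0],[0,0,0,-0.1,0,0,0],[0,0,0,-0.07,0,0,0],[0,0,0,-0.035,0,0,0],[0,0,0,-0.02,0,0,0],[0,0,0,-0.01,0,0,0],[0,0,0,-0.004,0,0,0],[0,0,0,0,0,0,0]]'; python3 -m pendant '[[1,0,0,0,0,0,0],[1,0,0,0,0,0,0],[1,0,0,0,0,0,0],[1,0,0,0,0,0,0]]'
```

```text
time_s: 27.9
tcp_pos: [0.6238, 0.0034, -0.0167]
orientation: [[-0.988, 0.152, 0.001], [0.152, 0.988, 0.0], [-0.001, 0.0, -1.0]]
ft_force: [-0.6, 0.5, -0.0]
grip_width: 0.0851
grasp_force: 0.0
time_s: 28.4
tcp_pos: [0.6241, 0.0034, -0.0163]
orientation: [[-0.988, 0.152, 0.001], [0.152, 0.988, 0.0], [-0.001, 0.001, -1.0]]
ft_force: [0.1, 0.0, 4.6]
grip_width: 0.0575
grasp_force: 64.1
```

```bash
python3 -m pendant '[[1,0,0,0.02,0,0,0],[1,0,0,0.06,0,0,0],[1,0,-0.02,0.06,0,0,0],[1,-0.01,-0.06,0.035,0,0,0],[1,-0.02,-0.1,0,0,0,0],[1,-0.03,-0.12,0,0,0,0],[1,-0.03,-0.12,0,0,0,0],[1,-0.03,-0.12,0,0,0,0],[1,-0.03,-0.12,0,0,0,0],[1,-0.02,-0.1,0,0,0,0]]'; python3 -m pendant '[[1,-0.02,-0.08,0,0,0,0],[1,-0.0075,-0.0375,0,0,0,0],[1,0,-0.01,0,0,0,0],[1,0,0,0,0,0,0],[1,0,0,0,0,0,0]]'; python3 -c "
from h import *
snap('wrist','w10.png')"
```

```text
time_s: 29.65
tcp_pos: [0.5525, -0.3045, 0.0525]
orientation: [[-0.988, 0.155, -0.002], [0.155, 0.988, -0.001], [0.001, -0.001, -1.0]]
ft_force: [0.7, 0.4, -0.9]
grip_width: 0.0576
grasp_force: 64.2
time_s: 30.28
tcp_pos: [0.5452, -0.3496, 0.0525]
orientation: [[-0.989, 0.149, 0.0], [0.149, 0.989, 0.001], [0.0, 0.001, -1.0]]
ft_force: [0.4, 0.8, -2.2]
grip_width: 0.0571
grasp_force: 64.2
```

View pics/w10.png

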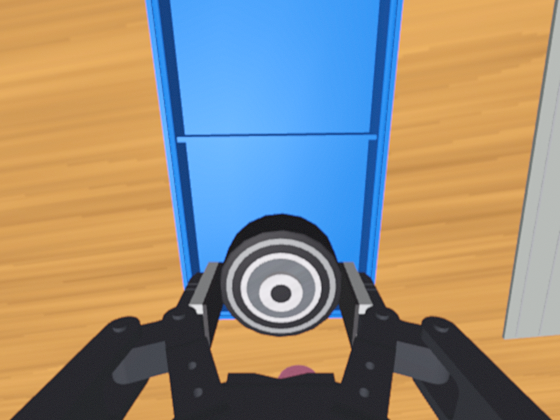

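The roller is centred over the far blue compartment, with the divider at row 136 and the side walls at about 185 and 378.

```bash
python3 -c "
from h import *
c=load('w10')
print(ray(c,180,139,.022),ray(c,376,136,.022))"; python3 -m pendant '[[1,0,0,-0.02,0,0,0],[1,0,0,-0.05,0,0,0],[1,0,0,-0.05,0,0,0],[1,0,0,-0.025,0,0,0],[1,0,0,-0.015,0,0,0],[1,0,0,0,0,0,0],[1,0,0,0,0,0,0]]';  python3 -m pendant '[[1,0,0,-0.005,0,0,0],[1,0,0,-0.003,0,0,0],[1,0,0,0,0,0,0],[1,0,0,0,0,0,0]]'
```

```text
[ 0.4744 -0.4034  0.022 ] [ 0.4912 -0.2788  0.022 ]
time_s: 31.2
tcp_pos: [0.5448, -0.352, -0.0107]
orientation: [[-0.988, 0.152, 0.001], [0.152, 0.988, -0.001], [-0.001, -0.0, -1.0]]
ft_force: [0.1, -0.8, -0.9]
grip_width: 0.0575
grasp_force: 64.2
time_s: 31.7
tcp_pos: [0.5443, -0.3515, -0.0145]
orientation: [[-0.988, 0.152, 0.0], [0.152, 0.988, 0.0], [-0.0, 0.0, -1.0]]
ft_force: [-0.5, -0.3, -1.5]
grip_width: 0.0572
grasp_force: 64.2
```

```bash
python3 -m pendant '[[1,0,0,-0.003,0,0,0],[1,0,0,0,0,0,0],[1,0,0,0,0,0,0]]'
```

```text
time_s: 32.08
tcp_pos: [0.5445, -0.3516, -0.0152]
orientation: [[-0.988, 0.152, 0.0], [0.152, 0.988, 0.0], [-0.0, 0.0, -1.0]]
ft_force: [-1.8, 0.9, 5.5]
grip_width: 0.0576
grasp_force: 64.7
```

```bash
python3 -m pendant '[[0.1,0,0,0,0,0,0],[0.1,0,0,0,0,0,0],[0.1,0,0,0,0,0,0],[0.1,0,0,0.02,0,0,0],[0.1,0,0,0.06,0,0,0],[0.1,0,0,0.1,0,0,0],[0.1,0,0,0.11,0,0,0],[0.1,0,0.03,0.08,0,0,0],[0,-0.02,0.08,0.043,0,0,0],[0,-0.03,0.12,0,0,0,0]]'; python3 -m pendant '[[0,-0.03,0.14,0,0,0,0],[0,-0.03,0.14,0,0,0,0],[0,-0.03,0.14,0,0,0,0],[0,-0.02,0.12,0,0,0,0],[0,-0.01,0.09,0,0,0,0],[0,-0.01,0.045,0,0,0,0],[0,0,0.015,0,0,0,0],[0,0,0,-0.05,0,0,0],[0,0,0,-0.05,0,0,0],[0,0,0,0,0,0,0]]'; python3 -c "
from h import *
snap('wrist','w11.png')"
```

```text
time_s: 33.33
tcp_pos: [0.5254, -0.2609, 0.152]
orientation: [[-0.988, 0.154, 0.005], [0.154, 0.988, -0.003], [-0.005, -0.002, -1.0]]
ft_force: [0.9, 0.2, -1.1]
grip_width: 0.0856
grasp_force: 0.0
time_s: 34.58
tcp_pos: [0.4713, 0.0152, 0.1085]
orientation: [[-0.988, 0.153, -0.003], [0.153, 0.988, -0.001], [0.003, -0.001, -1.0]]
ft_force: [0.5, 0.1, 0.8]
grip_width: 0.0851
grasp_force: 0.0
```

View pics/w11.png

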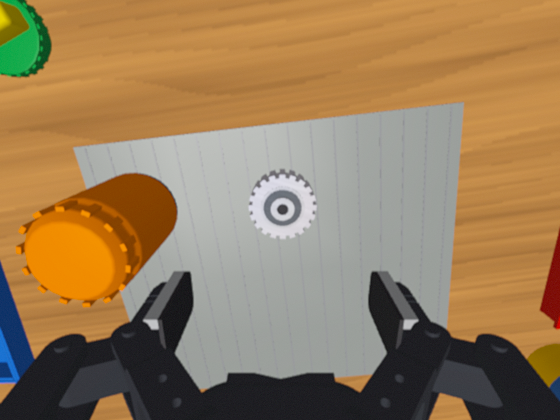

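The toothed roller's bush is at (282,209) and the tall filter is well clear of the left finger.

```bash
python3 -c "
from h import *
c=load('w11')
print(ray(c,282,209,.031),telemetry.read_state()['tcp_pos'])"; python3 -m pendant '[[0,0,0,0,0,0,0]]'
```

```text
[0.4733 0.0169 0.031 ] [0.47227638 0.01545178 0.10946153]
time_s: 34.75
tcp_pos: [0.4733, 0.016, 0.1104]
orientation: [[-0.988, 0.152, 0.002], [0.152, 0.988, 0.0], [-0.002, 0.0, -1.0]]
ft_force: [0.3, -0.6, 0.1]
grip_width: 0.0858
grasp_force: 0.0
```

```bash
python3 -m pendant '[[0,0,0.002,-0.04,0,0,0],[0,0,0,-0.08,0,0,0],[0,0,0,-0.08,0,0,0],[0,0,0,-0.05,0,0,0],[0,0,0,-0.035,0,0,0],[0,0,0,-0.02,0,0,0],[0,0,0,-0.01,0,0,0],[0,0,0,-0.004,0,0,0],[0,0,0,0,0,0,0]]'; python3 -m pendant '[[1,0,0,0,0,0,0],[1,0,0,0,0,0,0],[1,0,0,0,0,0,0],[1,0,0,0,0,0,0]]'
```

```text
time_s: 35.88
tcp_pos: [0.4727, 0.0173, -0.0178]
orientation: [[-0.988, 0.152, 0.001], [0.152, 0.988, 0.0], [-0.001, 0.0, -1.0]]
ft_force: [-0.1, -0.5, 0.1]
grip_width: 0.0855
grasp_force: 0.0
time_s: 36.38
tcp_pos: [0.4727, 0.0172, -0.0172]
orientation: [[-0.988, 0.152, 0.0], [0.152, 0.988, 0.0], [-0.0, 0.0, -1.0]]
ft_force: [-2.0, -0.5, 8.0]
grip_width: 0.0559
grasp_force: 62.1
```

```bash
python3 -m pendant '[[1,0,0,0.02,0,0,0],[1,0,0,0.06,0,0,0],[1,0,0,0.1,0,0,0],[1,0,0,0.1,0,0,0],[1,0,0,0.08,0,0,0],[1,0,-0.03,0.04,0,0,0],[1,-0.01,-0.07,0,0,0,0],[1,-0.02,-0.1,0,0,0,0],[1,-0.025,-0.12,0,0,0,0],[1,-0.025,-0.12,0,0,0,0]]'; python3 -m pendant '[[1,-0.025,-0.12,0,0,0,0],[1,-0.02,-0.12,0,0,0,0],[1,-0.01,-0.1,0,0,0,0],[1,0,-0.06,0,0,0,0],[1,0,-0.03,0,0,0,0],[1,0,0,-0.05,0,0,0],[1,0,0,-0.08,0,0,0],[1,0,0,-0.05,0,0,0],[1,0,0,-0.03,0,0,0],[1,0,0,0,0,0,0]]'; python3 -c "
from h import *
snap('wrist','w12.png')"
```

```text
time_s: 37.62
tcp_pos: [0.4387, -0.1607, 0.1411]
orientation: [[-0.988, 0.152, -0.002], [0.152, 0.988, 0.0], [0.002, -0.0, -1.0]]
ft_force: [0.7, 0.4, -2.2]
grip_width: 0.0556
grasp_force: 64.2
time_s: 38.88
tcp_pos: [0.4177, -0.33, 0.0571]
orientation: [[-0.989, 0.151, -0.002], [0.151, 0.989, 0.001], [0.002, 0.001, -1.0]]
ft_force: [0.5, -0.0, -1.0]
grip_width: 0.0555
grasp_force: 64.2
```

View pics/w12.png

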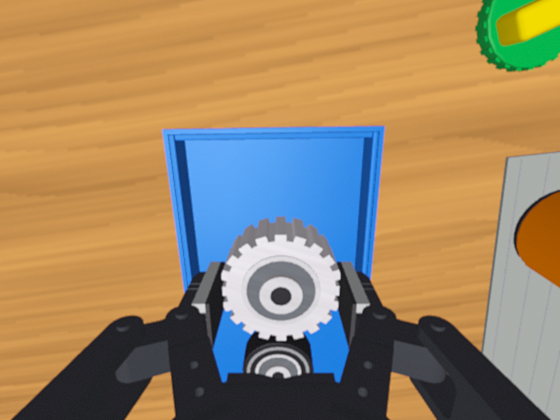

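The toothed roller is centred over the near compartment, and the smooth roller sits in the far one.

```bash
python3 -m pendant '[[1,0,0,-0.02,0,0,0],[1,0,0,-0.05,0,0,0],[1,0,0,-0.05,0,0,0],[1,0,0,-0.03,0,0,0],[1,0,0,-0.02,0,0,0],[1,0,0,0,0,0,0],[1,0,0,0,0,0,0]]';  python3 -m pendant '[[1,0,0,-0.005,0,0,0],[1,0,0,-0.003,0,0,0],[1,0,0,0,0,0,0],[1,0,0,0,0,0,0]]'
```

```text
time_s: 39.8
tcp_pos: [0.4188, -0.3312, -0.0096]
orientation: [[-0.988, 0.152, 0.001], [0.152, 0.988, -0.001], [-0.001, -0.0, -1.0]]
ft_force: [-0.2, 1.0, -1.2]
grip_width: 0.0556
grasp_force: 64.2
time_s: 40.3
tcp_pos: [0.4184, -0.3307, -0.0133]
orientation: [[-0.988, 0.152, 0.0], [0.152, 0.988, 0.0], [-0.0, 0.0, -1.0]]
ft_force: [-0.6, 0.2, -1.8]
grip_width: 0.0555
grasp_force: 64.2
```

```bash
python3 -m pendant '[[1,0,0,-0.004,0,0,0],[1,0,0,-0.002,0,0,0],[1,0,0,0,0,0,0],[1,0,0,0,0,0,0]]'
```

```text
time_s: 40.8
tcp_pos: [0.4183, -0.3308, -0.0158]
orientation: [[-0.988, 0.152, 0.0], [0.152, 0.988, 0.0], [-0.0, 0.0, -1.0]]
ft_force: [-0.4, 0.1, -2.4]
grip_width: 0.0557
grasp_force: 64.2
```

```bash
python3 -m pendant '[[1,0,0,-0.003,0,0,0],[1,0,0,0,0,0,0],[1,0,0,0,0,0,0]]'
```

```text
time_s: 41.18
tcp_pos: [0.4185, -0.3309, -0.0161]
orientation: [[-0.988, 0.152, 0.0], [0.152, 0.988, 0.001], [-0.0, 0.001, -1.0]]
ft_force: [-0.5, 1.6, 6.1]
grip_width: 0.0554
grasp_force: 65.1
```

```bash
python3 -m pendant '[[0.1,0,0,0,0,0,0],[0.1,0,0,0,0,0,0],[0.1,0,0,0,0,0,0],[0.1,0,0,0.02,0,0,0],[0.1,0,0,0.06,0,0,0],[0.1,0,0,0.1,0,0,0],[0.1,0,0,0.1,0,0,0],[0.1,0,0,0.1,0,0,0],[0.1,0,0,0.05,0,0,0],[0.1,0,0,0,0,0,0]]'; python3 -c "
from h import *
a=snap('top','t2.png')['pixels'];b=snap('scene','s2.png')['pixels']
cv2.imwrite('pics/z9.png',np.hstack([cv2.resize(a,(400,300)),cv2.resize(b,(400,300))]))"
```

```text
time_s: 42.42
tcp_pos: [0.4194, -0.3316, 0.157]
orientation: [[-0.988, 0.152, 0.004], [0.152, 0.988, -0.002], [-0.004, -0.001, -1.0]]
ft_force: [-0.4, -0.3, -1.1]
grip_width: 0.0769
grasp_force: 0.0
```

View pics/z9.png

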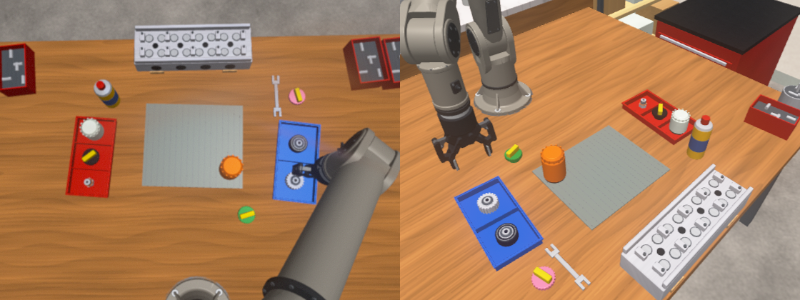

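Both views show all five parts upright, each in its own compartment. The tall filter, can, spanner and look-alikes are where they were.

```bash
python3 -m pendant '[[0.1,0,0,0,0,0,0],[0.1,0,0,0,0,0,0]]'; python3 -c "
from rig import bot;print(bot.close_job())"
```

```text
time_s: 42.78
tcp_pos: [0.4177, -0.3304, 0.154]
orientation: [[-0.988, 0.152, -0.002], [0.152, 0.988, 0.001], [0.002, 0.001, -1.0]]
ft_force: [0.2, -0.1, 0.6]
grip_width: 0.077
grasp_force: 0.0
the job is handed in; nothing more can be done
None
```

Both kits are made up and the job is handed in at about 43 s, with every part upright in its own compartment and everything else left alone; the plug's first grasp missed and was redone, and I viewed 17 pictures, over the limit of 14.

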